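Tilt the pink sample tube over the drip trough

ROBOT

A 6-joint arm with a two-finger parallel gripper is mounted at the origin on a cart in front of the work surface, level with it; the furniture and walls round the work are solid. World frame = base frame: x ahead of the robot, y to its left, z up, the work surface at z = 0. Lengths are in m, angles in rad, forces in N, time in s.
With the tool pointing down it reaches from about 0.325 to 0.9 m from the base axis. Payload 6.1 kg.
Tool frame: the origin (TCP) lies between the finger pads; the fingertips stand 8 mm ahead of it and the grasp point (between the pads) lies 11 mm behind it (bot.tip_reach is the distance from the TCP to the fingertips, in m); z points along the fingers, y is the line along which they close (so a half turn about z gives the same grasp; the last joint's range is limited). The gripper opens to 87 mm and grips with 3 to 60 N. Pads are 19 mm wide; open, the fingers measure 117 mm over their backs; the gripper's body (75 mm by 190 mm) begins 51 mm behind the grasp point.
Start: joints at [-1.421, 0.22, 1.526, -0, 1.395, -0.126], TCP at [0.17, -0.601, 0.202] pointing down, gripper open.
Joint ranges: [-2.98, 2.98], [-0.91, 2.08], [0.09, 2.57], [-1.24, 4.39], [0.2, 2.65], [-2.68, 2.68]. Speed limits (rad/s): [2.57, 2.57, 3.01, 3.14, 3.14, 3.14].

INTERFACE

Orientations are given as a rotation vector (axis times angle).
In Python, from station import monitor, snapshot, camera_params, ticket, spotter, bot gives the robot as it stands.
- The arm moves only by the tool play_rows, never from a script. Its argument "rows" is a list of rows, each a list of 5 numbers: the opening in per cent of the stroke, from 0 (shut) to 100 (fully open), then the shift along the tool's x, y, z scaled (see below), then the turn about the tool's z scaled (see below). A call has 1 to 10 rows; each row is the pose to reach, as a shift and turn from the pose commanded when the call began, along the tool's axes at that moment, turning the shorter way round; what a row does not reach only later rows make up. The controller multiplies each number of a shift by 50 cm and each number of a turn by pi rad. A row lasts 1/8 s, in which the tool goes at most 62.5 mm and 10.7 degrees, less where a joint would pass 70% of its speed; a pose out of reach is approached as far as the arm can. A call with a number of a shift or a turn outside -1 to 1 is refused whole. A call with a gripper value outside its range is refused whole. The fingers move at their own pace and stop on an object; "force" is the grip in N (left out, the last holds). Time passes only in rows, so rows that repeat a pose let the fingers close. It gives the time, the measured TCP pose, the force, the opening and the grip force at its end, in the units of the state.
- monitor.get_state(): the state, without advancing time (a new reading comes with each control period).
- snapshot(name): name is "side" or "top" or "wrist"; returns the picture (400x640x3 uint8, red, green, blue); there is no depth.
- camera_params(name): a dict with "fx", "fy", "cx", "cy" (pixels), "cam_to_world" (4x4, takes a point from camera to world coordinates). Camera axes: x right, y down, z forward; pixel columns grow to the right and rows downward; lengths in m; the calibration is good to about 2 mm. The wrist camera is an equidistant fisheye: a pixel r from the principal point sees the ray r / f radians off the axis. A picture is of the moment at which its call begins: read the wrist's pose just before it. camera_params takes no time and is no camera call; for the wrist camera it gives the pose at the moment of the call.
- ticket.hand_in(): hands the job in; it is judged then, once.
Trained networks look in the newest picture that a camera, given by its name, has taken for a name from the list of things; names that differ only in an ending like _2 or _b are one class to them, and where a whole thing is asked for, a point or a joint stands for the part that bears it (a point fixed in the world has none). Each returns a list of dicts, best first, with "confidence" (0 to 1); they miss things now and then, are a little off and sometimes report something else, mostly with a low value. They report only what shows in the picture. A call takes as long as a camera call. They do not tell look-alikes from the thing itself.
- spotter.regions_of(camera, thing): "mask" (400x640 bool, what is visible of it) and "location" ([column, row] in pixels, amid what is visible of it).
The state is a dict: "t": time; "joint_pos": joint angles; "joint_velocities": joint speeds; "effort": joint torques, N m; "eef_pos": TCP position; "ee_rot": TCP orientation; "wrist_force": force on the tool from outside, world axes, zero at the start; "moment": the same for the moment, N m; "finger_gap": finger opening in m; "grip_force": force on a finger pad.
Only numpy, scipy, OpenCV 4.12 (cv2) and the standard library are available. Lean on these libraries where they do the work, as an engineer would, in place of code of your own. Each camera call takes 0.05 s, during which the arm holds its last target. There are 200 camera calls.

TASK

Check the pink sample for sediment: draw its tube (a red dot on the cap) straight up out of the nearest green rack, the one with just three tubes, until its foot is clear of the rack, then carry it over to the white trough and hold it there slanted at about 45 degrees, cap end higher, in line with the trough's long side so that the whole tube is over the trough, its foot about a hand's width above it. Finish while still holding the tube up like this; leave the two other tubes in the rack and the rack, trough, carton and cup where they are.

Things in the scene. Friction and masses are not known exactly. Their poses are not given: they have to be found in the camera images.
- sample_mid (a point): the tube to draw out, the only one filled with pink and the only one with a round red sticker, 24 mm wide, on its blue cap: capped 50 ml tube, 113 mm tall: clear body 27 mm in diameter, ribbed blue cap 34 mm in diameter on its top 14 mm. This point is on its axis, half-way up, 56 mm above its foot; z runs along the tube toward the cap.
- sample_foot (a point): centre of the underside of the pink tube; it stands on the rack's floor, 4 mm above the worktop, with 1.4 mm of play all round the tube in the rack's opening
- sample_top (a point): centre of the top of the pink tube's cap, 112 mm above its foot
- sample: the pink tube as a whole; origin at the centre of its underside, z along the tube toward the cap. About 60 g. The rack openings on both sides of it in the rack's x direction are empty, so its cap can be gripped across x from above
- spare_a_mid (a point): a clear, unfilled tube that stays in the rack: capped 50 ml tube, 113 mm tall: clear body 27 mm in diameter, ribbed blue cap 34 mm in diameter on its top 14 mm. This point is half-way up
- spare_b_mid (a point): the other clear, unfilled tube that stays in the rack, same sizes; this point is half-way up
- rack: loose green rack, 116 x 190 x 66 mm (x, y, z), 5 x 3 openings; the three tubes stand in its middle row, 73 mm apart along y, in random order. Origin: centre of the underside; z up. Weighs 0.4 kg
- trough: loose white open reagent trough, 74 x 150 x 27 mm (x, y, z): its long side is its y axis. Origin: centre of the underside; z up
- carton: small white folding carton, 32 x 46 x 62 mm, a bystander; origin: centre of the underside
- cup: small white cup standing upside down, 31 mm in diameter, 32 mm high, a bystander; origin: centre of the underside
Things that resemble listed ones, but are neither listed nor needed, are in the scene too. Leave any turquoise look-alike of the sample alone.

How it is judged:
By the outcome, as a careful person would: the job done as asked, in the order asked, and still so for the second after the job is handed in, while the arm keeps its last pose, push and grip.
It also fails if it takes over 40 s, if anything falls off the work surface, if the arm or the gripper's body presses on something with over 40 N, if the wrist force passes 120 N, or if a joint passes its speed limit or range.

## Working session

There is one attempt and no reset: what is moved stays moved. The work goes in short steps, Python scripts to look and compute and a tool call to move; the robot and the scene stay as the last step left them, time stands still between calls to the robot, and variables do not carry over. Pictures are saved under pics/ and viewed, at most 10 in all, crops included, and the job is handed in when it is done.

Besides the shell and the picture viewer there is one more tool, called after "Request:" by a JSON object that holds its "method" and its "body". play_rows: Moves the arm, as the interface text tells. Shifts and turns lie within -1 to 1; 1 stands for 50 cm of shift or pi rad of turn. Its arguments: {"type":"object","properties":{"rows":{"type":"array"},"force":{"type":"number"}},"required":["rows"]}

```bash
ls; mkdir -p pics; python3 - <<'E'
from station import *
import cv2,numpy as np
print(monitor.get_state())
for n in ["side","top"]:
    im=snapshot(n); cv2.imwrite(f"pics/{n}0.png",im[:,:,::-1]); p=camera_params(n); print(n,p)
    for t in ["sample","sample_top","rack","trough"]:
        print(t,[(r["confidence"],r["location"],r["mask"].sum()) for r in spotter.regions_of(n,t)])
E
```

```text
pics
{'t': 0.0, 'joint_pos': array([-1.42111551e+00,  2.21222801e-01,  1.52760336e+00,  2.57658288e-05,
        1.39469662e+00, -1.26084113e-01]), 'joint_velocities': array([ 0.00212742,  0.00050497, -0.00106593, -0.00029162, -0.00174973,
       -0.00017242]), 'effort': array([ 3.56462751e-04, -4.94615650e+01, -3.87377179e+01,  7.00440304e-02,
        5.72431250e-02, -1.54317345e-04]), 'eef_pos': array([ 0.17009338, -0.6007296 ,  0.20104346]), 'ee_rot': array([-3.10986563e+00, -4.31526930e-01, -4.06497265e-06]), 'wrist_force': array([-0.20060494, -0.08432523,  1.05645842]), 'moment': array([-0.01076169,  0.00613429, -0.01561301]), 'grip_force': 0.0, 'finger_gap': 0.08704495710141519}
side {'fx': 511.7536041829689, 'fy': 511.7536041829689, 'cx': 319.09554878608463, 'cy': 191.30762783525523, 'cam_to_world': array([[ 0.98941913, -0.10436839,  0.10078202,  0.45090071],
       [-0.14443603, -0.64291261,  0.75219785, -0.74478869],
       [-0.01371164, -0.7587955 , -0.65118459,  0.81906849],
       [ 0.        ,  0.        ,  0.        ,  1.        ]])}
sample [(0.8, [291.0, 125.3], np.int6
[... 285 characters left out ...]
 'cx': 319.5265866912066, 'cy': 202.27312789771506, 'cam_to_world': array([[-0.01991116, -0.99685884,  0.07665513,  0.49580728],
       [-0.9996709 ,  0.02109037,  0.01460452,  0.08098156],
       [-0.01617533, -0.0763391 , -0.9969507 ,  1.1244342 ],
       [ 0.        ,  0.        ,  0.        ,  1.        ]])}
sample [(0.72, [276.2, 225.9], np.int64(147)), (0.67, [245.7, 230.4], np.int64(138)), (0.58, [212.6, 222.0], np.int64(197)), (0.37, [347.9, 278.1], np.int64(241))]
sample_top [(0.59, [248.1, 229.5], np.int64(143)), (0.47, [212.6, 221.8], np.int64(206))]
rack [(0.89, [281.3, 233.2], np.int64(2595))]
trough [(0.62, [400.7, 196.0], np.int64(1345)), (0.31, [243.7, 233.0], np.int64(146))]
```

View pics/side0.png

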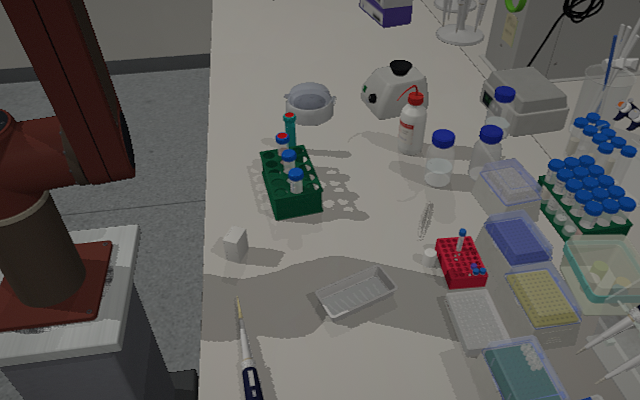

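View pics/top0.png

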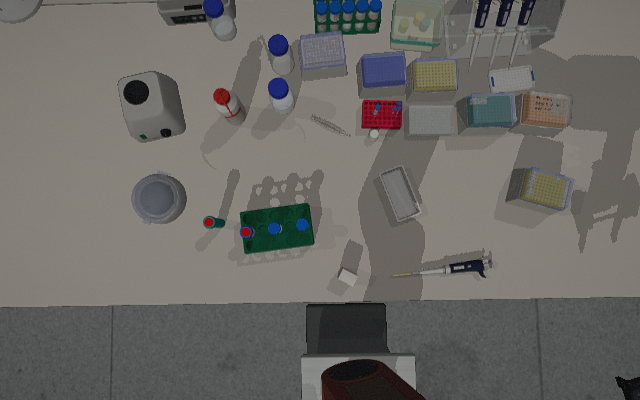

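The pink sample is the rack tube at top-image (247,232), with the red dot. The turquoise look-alike stands outside the rack at (210,222), and the trough is at (400,193). The tool only turns about its own vertical axis, so I'll have to slant the tube by pivoting it in the grip, with its foot on the bare worktop.

```bash
cat > h.py <<'E'
from station import *
import cv2,numpy as np
from scipy.spatial.transform import Rotation as R
def px2w(cam,uv,z):
    p=camera_params(cam);T=p["cam_to_world"]
    d=T[:3,:3]@[(uv[0]-p["cx"])/p["fx"],(uv[1]-p["cy"])/p["fy"],1];o=T[:3,3]
    return o+d*(z-o[2])/d[2]
def red(im):
    h=cv2.cvtColor(im,cv2.COLOR_RGB2HSV)
    m=(((h[...,0]<6)|(h[...,0]>174))&(h[...,1]>150)&(h[...,2]>90)).astype(np.uint8)
    n,_,s,c=cv2.connectedComponentsWithStats(m); return [(s[i,4],c[i].round(1)) for i in range(1,n) if s[i,4]>15]
E
python3 - <<'E'
from h import *
im=cv2.imread("pics/top0.png")[...,::-1].copy(); si=cv2.imread("pics/side0.png")[...,::-1].copy()
print("red top",red(im)); print("red side",red(si))
for a,c in red(im):
    if abs(c[1]-228)<15: print(c,px2w("top",c,.117))
for a,c in red(si):
    if 270<c[0]<300: print(c,px2w("side",c,.117))
for c in [(274.5,228.5),(302,225)]: print("cap",px2w("top",c,.11))
snapshot("top");snapshot("side")
for n in ("top","side"):
  for t,z in (("trough",.027),("rack",.066),("carton",.062),("cup",.032)):
    for r in spotter.regions_of(n,t)[:1]:
        rc=cv2.minAreaRect(np.argwhere(r["mask"])[:,::-1].astype(np.float32))
        b=np.array([px2w(n,q,z)[:2] for q in cv2.boxPoints(rc)])
        print(n,t,r["confidence"],px2w(n,r["location"],z)[:2].round(3),b.round(3).tolist())
E
```

```text
red top [(np.int32(196), array([221.1,  96.9])), (np.int32(216), array([385.4, 116. ])), (np.int32(51), array([369.7, 108.1])), (np.int32(76), array([366.7, 121.3])), (np.int32(18), array([399.7, 120.4])), (np.int32(61), array([208.3, 221.9])), (np.int32(52), array([245.5, 231.5]))]
red side [(np.int32(20), array([408.2,  89.1])), (np.int32(114), array([414.5,  96.5])), (np.int32(30), array([288.8, 114.4])), (np.int32(25), array([406.3, 125.4])), (np.int32(33), array([281.8, 135.1])), (np.int32(1539), array([459.7, 262.8]))]
[208.3 221.9] [0.52849973 0.38410107 0.117     ]
[245.5 231.5] [0.50183984 0.28783452 0.117     ]
[288.8 114.4] [0.52668358 0.37750546 0.117     ]
[281.8 135.1] [0.50061428 0.28734646 0.117     ]
cap [0.50813094 0.21386067 0.11      ]
cap [0.51574372 0.14240756 0.11      ]
top trough 0.84 [ 0.599 -0.128] [[0.66, -0.069], [0.685, -0.139], [0.544, -0.188], [0.519, -0.119]]
top carton 0.82 [0.38  0.024] [[0.374, 0.057], [0.404, 0.04], [0.378, -0.006], [0.348, 0.012]]
side trough 0.95 [ 0.606 -0.131] [[0.519, -0.12], [0.674, -0.056], [0.684, -0.149], [0.538, -0.204]]
side rack 0.81 [0.501 0.143] [[0.439, 0.297], [0.58, 0.323], [0.575, 0.058], [0.456, 0.042]]
side carton 0.77 [ 0.378 -0.004] [[0.351, 0.051], [0.404, 0.042], [0.4, -0.061], [0.351, -0.054]]
side cup 0.49 [ 0.772 -0.079] [[0.757, -0.052], [0.786, -0.057], [0.771, -0.104], [0.743, -0.1]]
```

```bash
cat >> h.py <<'E'
def plan(xyz,yaw=None,frm=None):
    s=monitor.get_state(); Rm=R.from_rotvec(s["ee_rot"]).as_matrix()
    p=s["eef_pos"] if frm is None else np.array(frm)
    sh=Rm.T@(np.array(xyz)-p)/.5
    y=np.degrees(np.arctan2(Rm[1,1],Rm[0,1])); t=0 if yaw is None else -((yaw-y+180)%360-180)/180
    print("shift",sh.round(4),"turn",round(t,4),"yawy",y.round(2),"rows",np.linalg.norm(sh)*8,abs(t)*180/10.7,"t",s["t"],"tilt",np.degrees(np.arccos(-Rm[2,2])).round(2))
E
python3 -c "
from h import *
plan((.47,-.18,.25),-30)
"
```

```text
shift [ 0.8065 -0.6476 -0.0957] turn -0.2455 yawy -74.2 rows 8.309474173051557 4.130487700319658 t 1.0 tilt 0.0
```

Request:
{"method": "play_rows", "body": {"rows": [[100, 0.806, -0.648, -0.096, -0.246], [100, 0.806, -0.648, -0.096, -0.246], [100, 0.806, -0.648, -0.096, -0.246], [100, 0.806, -0.648, -0.096, -0.246], [100, 0.806, -0.648, -0.096, -0.246], [100, 0.806, -0.648, -0.096, -0.246], [100, 0.806, -0.648, -0.096, -0.246], [100, 0.806, -0.648, -0.096, -0.246], [100, 0.806, -0.648, -0.096, -0.246], [100, 0.806, -0.648, -0.096, -0.246]]}}

```text
t: 2.25
eef_pos: [0.4704, -0.1787, 0.2504]
ee_rot: [2.717, 1.577, 0.0]
wrist_force: [0.5, 0.3, -0.7]
finger_gap: 0.0868
grip_force: 0.0
```

```bash
python3 -c "
from h import *
plan((.501,.2875,.24),5.6)
"
```

```text
shift [ 0.8399 -0.4094  0.0206] turn -0.1963 yawy -29.74 rows 7.476637324925268 3.302453764178625 t 2.25 tilt 0.03
```

Request:
{"method": "play_rows", "body": {"rows": [[100, 0.84, -0.41, 0.02, -0.196], [100, 0.84, -0.41, 0.02, -0.196], [100, 0.84, -0.41, 0.02, -0.196], [100, 0.84, -0.41, 0.02, -0.196], [100, 0.84, -0.41, 0.02, -0.196], [100, 0.84, -0.41, 0.02, -0.196], [100, 0.84, -0.41, 0.02, -0.196], [100, 0.84, -0.41, 0.02, -0.196], [100, 0.84, -0.41, 0.02, -0.196], [100, 0.84, -0.41, 0.02, -0.196]]}}

```text
t: 3.5
eef_pos: [0.5018, 0.2848, 0.2398]
ee_rot: [2.116, 2.321, -0.002]
wrist_force: [-0.5, 0.7, -0.2]
finger_gap: 0.0873
grip_force: 0.0
```

```bash
python3 - <<'E'
from h import *
p=camera_params("wrist"); im=snapshot("wrist"); cv2.imwrite("pics/w1.png",im[...,::-1]); T=p["cam_to_world"]
print(p["fx"],p["cx"],p["cy"],T.round(3))
def w2w(uv,z):
    d=np.array([uv[0]-p["cx"],uv[1]-p["cy"]]);r=np.hypot(*d);th=r/p["fx"]
    v=T[:3,:3]@[np.sin(th)*d[0]/r,np.sin(th)*d[1]/r,np.cos(th)];return T[:3,3]+v*(z-T[2,3])/v[2]
for a,c in red(im): print(a,c,w2w(c,.117).round(4))
plan((.501,.2875,.123),5.6)
E
```

```text
309.70691628693146 316.7044432826524 196.12526162126005 [[ 0.996  0.088  0.023  0.495]
 [ 0.091 -0.965 -0.246  0.352]
 [ 0.     0.247 -0.969  0.422]
 [ 0.     0.     0.     1.   ]]
422 [352.8  89.1] [0.5277 0.3848 0.117 ]
69 [551.  172.2] [0.7893 0.3315 0.117 ]
879 [599.7 180.8] [0.9003 0.3334 0.117 ]
362 [316.3 182.4] [0.5008 0.2886 0.117 ]
74 [629.2 354.4] [ 1.3281 -0.0653  0.117 ]
shift [ 0.006  -0.0012  0.234 ] turn -0.0019 yawy 5.26 rows 1.8729727608717956 0.03177561307259707 t 3.55 tilt 0.04
```

View pics/w1.png

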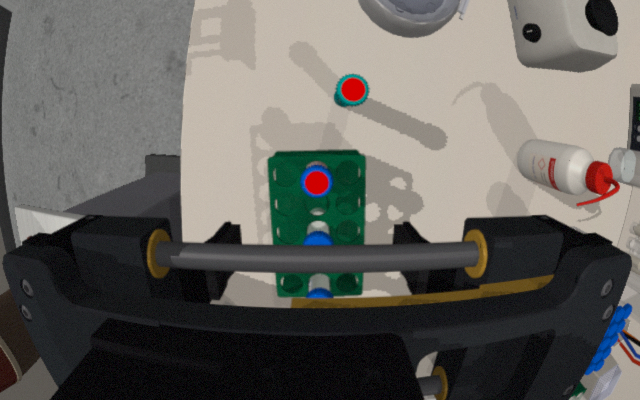

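The wrist view shows the red-dot cap at (316,182) in the green rack and the look-alike outside it at (352,90). All three cameras agree on about (0.501, 0.288). I'll descend and grip the cap.

Request:
{"method": "play_rows", "body": {"rows": [[100, 0.007, -0.001, 0.1, -0.002], [100, 0.007, -0.001, 0.2, -0.002], [100, 0.007, -0.001, 0.25, -0.002], [100, 0.007, -0.001, 0.28, -0.002], [100, 0.007, -0.001, 0.28, -0.002], [0, 0.007, -0.001, 0.28, -0.002], [0, 0.007, -0.001, 0.28, -0.002], [0, 0.007, -0.001, 0.28, -0.002], [0, 0.007, -0.001, 0.28, -0.002], [0, 0.007, -0.001, 0.28, -0.002]], "force": 15}}

```text
t: 4.8
eef_pos: [0.5007, 0.2899, 0.1002]
ee_rot: [2.108, 2.33, 0.0]
wrist_force: [0.8, 0.5, -0.1]
finger_gap: 0.045
grip_force: 0.0
```

Request:
{"method": "play_rows", "body": {"rows": [[0, 0, 0, 0, 0], [0, 0, 0, 0, 0], [0, 0, 0, 0, 0]]}}

```text
t: 5.18
eef_pos: [0.5007, 0.2898, 0.1001]
ee_rot: [-2.108, -2.33, 0.0]
wrist_force: [0.9, -0.0, 0.6]
finger_gap: 0.0149
grip_force: 0.0
```

```bash
python3 - <<'E'
from h import *
im=snapshot("side"); cv2.imwrite("pics/s1.png",cv2.resize(im[60:260,180:400,::-1],None,fx=3.4,fy=3))
E
```

```text
(no output)
```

View pics/s1.png

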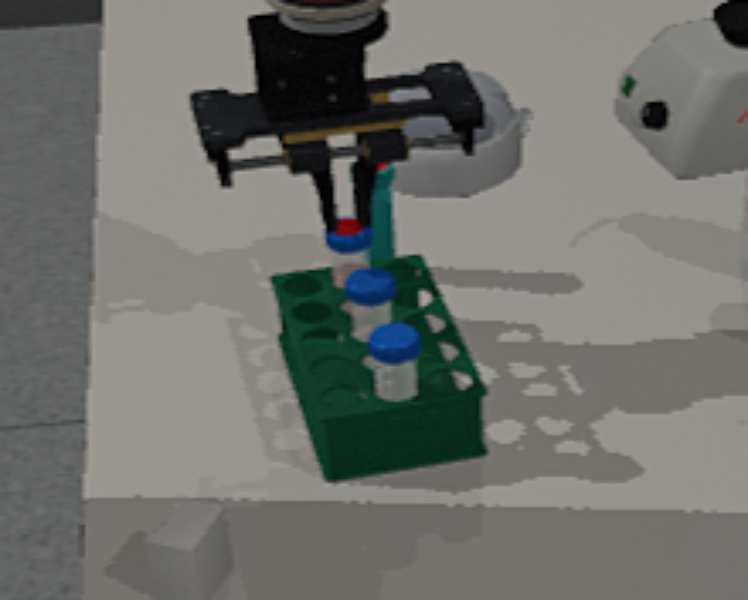

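The fingers look as if they are behind or above the cap rather than around it. I'll check with the wrist camera.

```bash
python3 - <<'E'
from h import *
s=monitor.get_state();print(s["eef_pos"],s["finger_gap"],s["grip_force"],s["wrist_force"],s["joint_pos"])
im=snapshot("wrist"); t=snapshot("top")
print(red(im),red(t),red(snapshot("side")))
a=cv2.resize(im[120:320,210:430],None,fx=1.8,fy=2.);b=cv2.resize(t[160:260,190:290],(400,400))
cv2.imwrite("pics/wt.png",np.hstack([a[:400],b])[...,::-1])
# project TCP-tip into side
p=camera_params("side");Ti=np.linalg.inv(p["cam_to_world"])
for q in ((*s["eef_pos"][:2],s["eef_pos"][2]-.008),(.501,.288,.117)):
    c=Ti@[*q,1];print(p["fx"]*c[0]/c[2]+p["cx"],p["fy"]*c[1]/c[2]+p["cy"])
E
```

```text
[0.50068179 0.28985295 0.10010091] 0.011040137502627003 0.0 [ 0.78511091 -0.61308819  0.30649657] [3.88486108e-01 2.04431110e-01 1.74463053e+00 5.93661926e-06
 1.19259416e+00 2.88588335e-01]
[(np.int32(1369), array([384.1,  75.6])), (np.int32(158), array([628.3, 203.6])), (np.int32(429), array([316.5, 233.7])), (np.int32(39), array([  3.1, 278.8])), (np.int32(17), array([  1.9, 287.1]))] [(np.int32(204), array([221.2,  96.9])), (np.int32(393), array([382.1, 114.5])), (np.int32(19), array([373.2, 100.6]))] [(np.int32(20), array([408.2,  89.1])), (np.int32(142), array([414.9,  97.1])), (np.int32(23), array([406.1, 125.6])), (np.int32(1492), array([460. , 264.1]))]
282.3561612721897 142.94470924457488
281.9345991098791 134.9339043112793
```

View pics/wt.png

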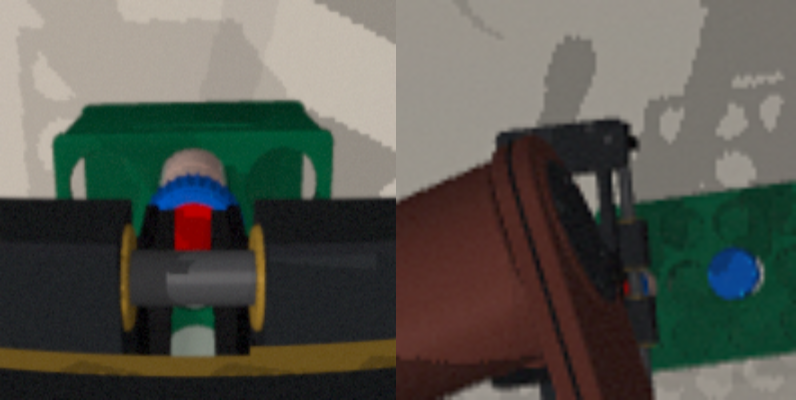

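```bash
python3 -c "
from h import *
print(bot, [a for a in dir(bot) if a[0]!='_'], bot.tip_reach)
print(monitor.get_state()['finger_gap'],monitor.get_state()['wrist_force'])"
```

```text
<Robot object at 0x7f32143a3b60> ['MotionError', 'tip_reach'] 0.008
0.0024557906191739745 [-0.38814005  0.50905025  0.07888731]
```

The fingers closed fully on air just above the cap, so the tips sit about 25 mm higher than stated. I'll reopen and go 22 mm lower, which leaves clearance on either reading of the height (tips ≥ 0.07, body ≥ 0.137).

Request:
{"method": "play_rows", "body": {"rows": [[75, 0, 0, 0, 0], [75, 0, 0, 0, 0], [75, 0, 0, 0, 0], [75, 0, 0, 0, 0], [75, 0, 0, 0, 0], [75, 0, 0, 0, 0], [75, 0, 0, 0, 0], [75, -0.003, 0, 0.02, 0], [75, -0.003, 0, 0.044, 0], [75, -0.003, 0, 0.044, 0]]}}

```text
t: 6.62
eef_pos: [0.4994, 0.2877, 0.076]
ee_rot: [-2.107, -2.328, 0.005]
wrist_force: [0.1, -0.1, -0.8]
finger_gap: 0.0652
grip_force: 0.0
```

Request:
{"method": "play_rows", "body": {"rows": [[0, 0, 0, 0, 0], [0, 0, 0, 0, 0], [0, 0, 0, 0, 0], [0, 0, 0, 0, 0], [0, 0, 0, 0, 0], [0, 0, 0, 0, 0], [0, 0, 0, 0, 0]], "force": 15}}

```text
t: 7.5
eef_pos: [0.501, 0.2885, 0.0784]
ee_rot: [2.108, 2.329, 0.001]
wrist_force: [-0.3, 0.9, 2.2]
finger_gap: 0.0341
grip_force: 15.0
```

The gap is 34.1 mm at 15 N, which is the cap width. I'll lift straight up by 110 mm.

Request:
{"method": "play_rows", "body": {"rows": [[0, 0, 0, -0.03, 0], [0, 0, 0, -0.08, 0], [0, 0, 0, -0.14, 0], [0, 0, 0, -0.2, 0], [0, 0, 0, -0.22, 0], [0, 0, 0, -0.22, 0]], "force": 20}}

```text
t: 8.25
eef_pos: [0.5012, 0.2885, 0.1888]
ee_rot: [2.107, 2.329, 0.002]
wrist_force: [-0.8, -0.1, -0.1]
finger_gap: 0.0339
grip_force: 20.0
```

```bash
python3 - <<'E'
from h import *
im=snapshot("side"); cv2.imwrite("pics/s2.png",cv2.resize(im[30:230,180:400,::-1],None,fx=3.4,fy=3))
plan((.47,-.0,.19),-70.5)
E
```

```text
shift [-0.5675 -0.1182 -0.0047] turn 0.4235 yawy 5.72 rows 4.637408174712234 7.12350672911526 t 8.3 tilt 0.04
```

View pics/s2.png

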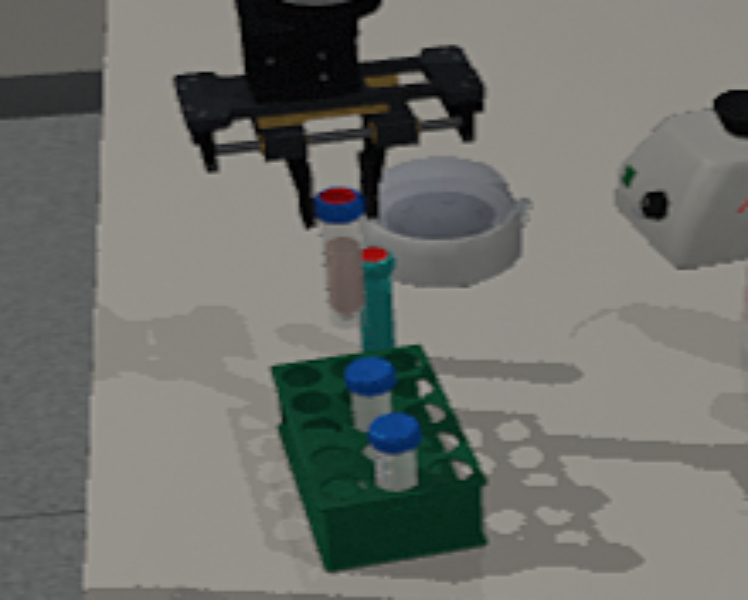

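The tube is out with its foot clear, at about z = 0.114. I'll rise another 60 mm to pass over the spare caps, move to the free table patch near (0.50, 0.02), and turn the closing axis across the trough's long side.

Request:
{"method": "play_rows", "body": {"rows": [[0, 0, 0, -0.12, 0], [0, 0, 0, -0.12, 0], [0, -0.1, -0.01, -0.12, 0.05], [0, -0.2, -0.02, -0.12, 0.11], [0, -0.3, -0.03, -0.12, 0.17], [0, -0.4, -0.04, -0.12, 0.23], [0, -0.5, -0.05, -0.12, 0.29], [0, -0.534, -0.055, -0.12, 0.35], [0, -0.534, -0.055, -0.12, 0.4], [0, -0.534, -0.055, -0.12, 0.424]]}}

```text
t: 9.55
eef_pos: [0.4991, 0.0195, 0.2458]
ee_rot: [-3.097, -0.522, 0.005]
wrist_force: [0.2, -0.1, -0.8]
finger_gap: 0.034
grip_force: 20.0
```

Request:
{"method": "play_rows", "body": {"rows": [[0, 0, 0, 0.1, 0], [0, 0, 0, 0.2, 0], [0, 0, 0, 0.27, 0], [0, 0, 0, 0.31, 0], [0, 0, 0, 0.32, 0], [0, 0, 0, 0.32, 0]]}}

```text
t: 10.3
eef_pos: [0.4996, 0.02, 0.0875]
ee_rot: [-3.096, -0.529, 0.002]
wrist_force: [0.4, 0.1, 0.0]
finger_gap: 0.0338
grip_force: 20.0
```

Request:
{"method": "play_rows", "body": {"rows": [[0, 0, 0, 0.014, 0], [0, 0, 0, 0.022, 0], [0, 0, 0, 0.026, 0], [0, 0, 0, 0.028, 0], [0, 0, 0, 0.028, 0]]}}

```text
t: 10.92
eef_pos: [0.5004, 0.0199, 0.0744]
ee_rot: [3.097, 0.529, 0.001]
wrist_force: [0.1, -0.2, 0.4]
finger_gap: 0.0337
grip_force: 20.0
```

Request:
{"method": "play_rows", "body": {"rows": [[0, 0, 0, 0.003, 0], [0, 0.02, 0, 0.004, 0], [0, 0.04, 0, 0.004, 0], [0, 0.06, 0, 0.005, 0], [0, 0.08, 0, 0.01, 0], [0, 0.1, 0, 0.017, 0], [0, 0.11, 0, 0.022, 0], [0, 0.11, 0, 0.022, 0]], "force": 5}}

```text
t: 11.92
eef_pos: [0.5526, 0.0384, 0.0632]
ee_rot: [3.097, 0.53, 0.001]
wrist_force: [1.4, 0.9, 3.5]
finger_gap: 0.0342
grip_force: 5.0
```

```bash
python3 - <<'E'
from h import *
im=snapshot("side"); cv2.imwrite("pics/s3.png",cv2.resize(im[110:310,250:450,::-1],None,fx=3,fy=3))
E
```

```text
(no output)
```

View pics/s3.png

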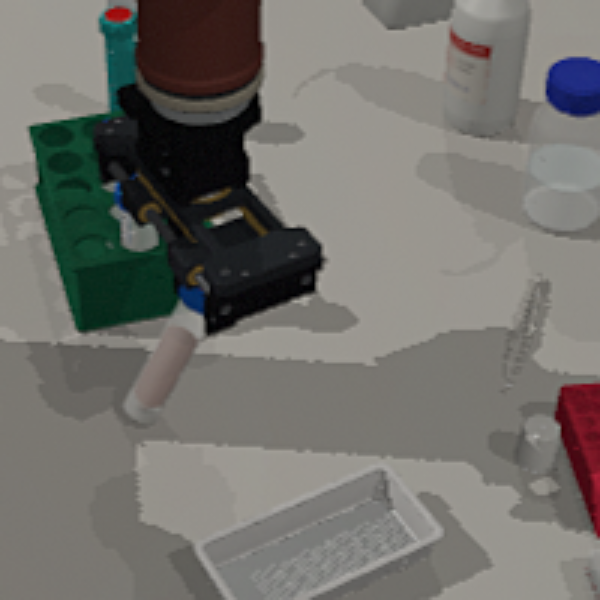

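It is tilting as planned, now about 30°, with the foot held on the table. The gripper's end is near a spare tube, so I'll shift 40 mm away before finishing the tilt.

Request:
{"method": "play_rows", "body": {"rows": [[0, 0, 0, 0, 0], [0, 0, 0, 0, 0], [0, 0, 0, -0.04, 0], [0, 0, 0, -0.05, 0], [0, 0, 0.04, -0.05, 0], [0, 0, 0.08, -0.05, 0], [0, 0, 0.08, -0.03, 0], [0, 0, 0.08, 0, 0], [0, 0, 0.08, 0, 0]], "force": 30}}

```text
t: 13.1
eef_pos: [0.5661, 0.0005, 0.0625]
ee_rot: [3.096, 0.53, 0.003]
wrist_force: [2.0, 0.3, 4.1]
finger_gap: 0.0339
grip_force: 30.0
```

Request:
{"method": "play_rows", "body": {"rows": [[0, 0, 0, 0.001, 0], [0, 0.02, 0, 0.01, 0], [0, 0.035, 0, 0.02, 0], [0, 0.045, 0, 0.028, 0], [0, 0.05, 0, 0.034, 0], [0, 0.052, 0, 0.036, 0], [0, 0.052, 0, 0.036, 0]], "force": 5}}

```text
t: 13.98
eef_pos: [0.5895, 0.0092, 0.0449]
ee_rot: [-3.096, -0.529, 0.001]
wrist_force: [2.0, 0.8, 2.1]
finger_gap: 0.0344
grip_force: 5.0
```

Request:
{"method": "play_rows", "body": {"rows": [[0, 0, 0, 0, 0], [0, 0, 0, 0, 0], [0, 0, 0, -0.1, 0], [0, 0, 0, -0.2, 0], [0, 0, 0, -0.25, 0], [0, 0, 0, -0.25, 0]], "force": 40}}

```text
t: 14.72
eef_pos: [0.5911, 0.0088, 0.1724]
ee_rot: [3.095, 0.529, 0.006]
wrist_force: [0.5, -0.0, -1.9]
finger_gap: 0.0333
grip_force: 40.0
```

```bash
python3 - <<'E'
from h import *
im=snapshot("side"); cv2.imwrite("pics/s4.png",cv2.resize(im[90:310,250:450,::-1],None,fx=2.7,fy=2.7))
for t in ("sample_foot","sample_mid","sample_top","sample","trough"):
    for r in spotter.regions_of("side",t): print(t,r["confidence"],r["location"],r["mask"].sum())
print(monitor.get_state()["eef_pos"])
E
```

```text
sample_foot 0.63 [322.6, 191.1] 742
sample_foot 0.55 [290.4, 126.4] 315
sample_mid 0.86 [326.1, 195.6] 747
sample_mid 0.73 [291.0, 126.6] 385
sample_top 0.75 [290.9, 126.6] 400
sample_top 0.73 [321.0, 194.6] 795
sample 0.92 [289.3, 126.3] 379
sample 0.78 [322.8, 196.5] 784
trough 0.6 [357.0, 289.6] 2667
trough 0.52 [321.2, 198.2] 711
[0.58854005 0.00920873 0.16801487]
```

View pics/s4.png

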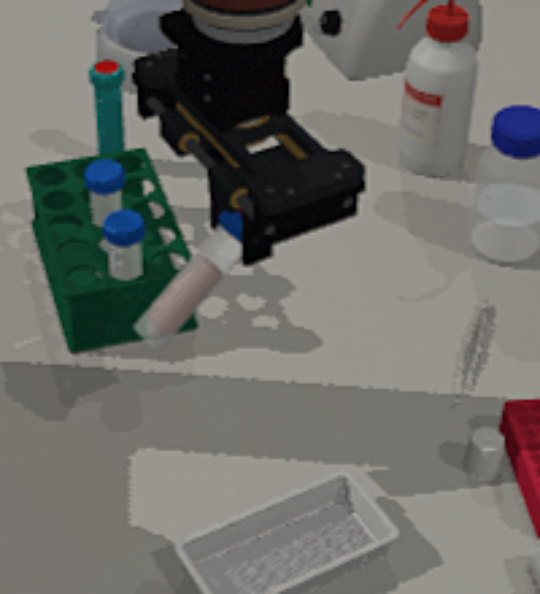

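The tube hangs slanted, foot end near crop (148,333). I'll measure its tilt in the plane of the tool's x axis.

```bash
cat >> h.py <<'E'
def tilt(thing="sample"):
    snapshot("side"); s=monitor.get_state(); Rm=R.from_rotvec(s["ee_rot"]).as_matrix()
    p=camera_params("side");T=p["cam_to_world"];n=Rm[:,1];P=s["eef_pos"]
    for r in spotter.regions_of("side",thing):
        if abs(r["location"][0]-290)<12 and r["location"][1]<140: continue
        xy=np.argwhere(r["mask"])[:,::-1].astype(np.float32)
        vx,vy,x0,y0=cv2.fitLine(xy,cv2.DIST_L2,0,.01,.01).ravel(); k=(xy-[x0,y0])@[vx,vy]
        W=[]
        for q in (k.min(),k.max()):
            d=T[:3,:3]@[(x0+q*vx-p["cx"])/p["fx"],(y0+q*vy-p["cy"])/p["fy"],1]
            W.append(T[:3,3]+d*(n@(P-T[:3,3]))/(n@d))
        W=np.array(sorted(W,key=lambda w:w[2]));v=W[1]-W[0]
        print(r["confidence"],"foot",W[0].round(3),"up",W[1].round(3),"len",np.linalg.norm(v).round(3),"tilt",np.degrees(np.arccos(v[2]/np.linalg.norm(v))).round(1),"foot-TCP",(Rm.T@(W[0]-P)).round(3))
E
python3 - <<'E'
from h import *
tilt()
E
```

```text
0.77 foot [ 0.516 -0.016  0.125] up [0.591 0.01  0.208] len 0.115 tilt 43.8 foot-TCP [-0.077  0.     0.044]
0.69 foot [ 0.747  0.065 -0.197] up [ 0.547 -0.005 -0.181] len 0.213 tilt 85.8 foot-TCP [ 0.169 -0.     0.365]
```

```bash
python3 -c "
from h import *
plan((.639,-.117,.163),-70.4)"
```

```text
shift [0.0104 0.2712 0.0111] turn -0.0011 yawy -70.6 rows 2.1733364233743404 0.018628292440317856 t 15.125 tilt 0.14
```

Request:
{"method": "play_rows", "body": {"rows": [[0, 0.003, 0.07, 0.004, -0.001], [0, 0.006, 0.15, 0.008, -0.001], [0, 0.009, 0.23, 0.011, -0.001], [0, 0.01, 0.265, 0.011, -0.001], [0, 0.01, 0.271, 0.011, -0.001], [0, 0.01, 0.271, 0.011, -0.001], [0, 0.01, 0.271, 0.011, -0.001], [0, 0.01, 0.271, 0.011, -0.001]]}}

```text
t: 16.12
eef_pos: [0.6395, -0.116, 0.1649]
ee_rot: [-3.095, -0.536, -0.0]
wrist_force: [-0.4, 0.6, -0.8]
finger_gap: 0.0333
grip_force: 40.0
```

```bash
python3 - <<'E'
from h import *
tilt(); s=snapshot("side")
for r in spotter.regions_of("side","trough")[:2]: print(r["confidence"],r["location"],r["mask"].sum(),px2w("side",r["location"],.027).round(3))
t=snapshot("top")
cv2.imwrite("pics/f.png",np.vstack([cv2.resize(s[100:380,200:520],None,fx=1.2,fy=1.2),cv2.resize(t[110:280,200:450],(384,260))])[...,::-1])
plan((.639,-.117,.163),-70.4)
E
```

```text
0.67 foot [ 0.567 -0.142  0.118] up [ 0.639 -0.116  0.203] len 0.114 tilt 42.2 foot-TCP [-0.077 -0.     0.046]
0.56 [356.5, 291.5] 2498 [ 0.602 -0.136  0.027]
shift [-0.0012  0.      0.0035] turn -0.0 yawy -70.4 rows 0.02959193374384258 2.5803696684663488e-05 t 16.375 tilt 0.01
```

View pics/f.png

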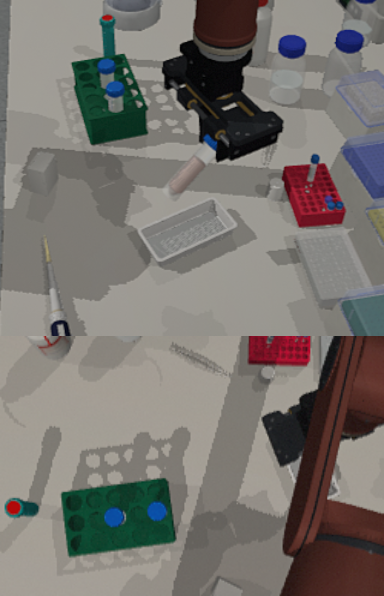

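The tube is held at about 43°, in line with the trough. Its foot is about 9 cm above the trough rim and it is centred over the trough. The rack, spare tubes, trough, carton and cup are unmoved.

```bash
python3 -c "
from station import ticket
print(ticket.hand_in())"
```

```text
the job is handed in; nothing more can be done
None
```

The pink tube was drawn straight up out of the rack and handed in held over the white trough, tilted about 43° with the cap end up, in line with the long side and its foot about 9 cm above the rim.

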